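# Make up a soldering kit and a wiring kit from the bench stock

## Task

Make up the two repair kits from the stock standing round the opened laptop (not from what is kept at the back of the bench): in the tray with two bays put the solder reel in the wider bay and the flux jar in the narrower one; in the tray with three bays put the terminal block in the widest bay, the small white roll of tape in the middle one and the brown bottle in the narrowest. Everything shall sit flat on the floor of its own bay, the way up it stands now, and the jar and the bottle stay upright all the way. Leave the tin of screws and the large dark roll of tape where they are.

Things in the scene. Friction and masses are not known exactly. Their poses are not given: they have to be found in the camera images.
- reel: Reel of bare solder wire standing on its flange, flat flanges 53 mm in diameter, wound core 44 mm, 30 mm high, 0.13 kg. Grasp it across the upper flange. Origin: centre of its underside, z up. 
- jar: Jar of flux paste with a wide ribbed screw cap: white body 41 mm in diameter, cap 45 mm in diameter from 34 to 49 mm height, 49 mm high in all, 0.05 kg. Grasp it across the cap. Origin: centre of its underside, z up. 
- block: Terminal block: light metal bar 30 mm (x) by 62 mm (y), 20 mm high, with small screws on top to 24 mm, 0.12 kg. Grasp it across the 30 mm. It stands round the opened laptop; the like block beside the magnifier stand at the back of the bench is not meant and is stuck fast. Origin: centre of its underside, z up. 
- tape: Small roll of white tape lying flat: ring 46 mm in diameter, 19 mm high, 0.04 kg. Grasp it across the outside. It stands loose round the opened laptop; the like roll in the yellow bin at the back of the bench is not meant and is stuck fast. Origin: centre of its underside, z up. 
- bottle: Small dark brown bottle with a black cap: 32 mm in diameter up to 58 mm height, cap 23 mm in diameter, 70 mm high in all, 0.05 kg, standing. Grasp it across the body. Origin: centre of its underside, z up. 
- tray_two: Low grey kit tray with two bays, 152x88x10 mm, grey plastic, fixed to the bench, left or right of the opened laptop. Bays in a row along its x, 80 mm across (y); floor 3 mm thick, walls 4 mm thick, 10 mm high from the bench. Origin: underside centre. Along x: wider bay 78 mm, -72 to +6 (centre -33); narrower bay 62 mm, +10 to +72 (centre +41).
- tray_three: Low grey kit tray with three bays, 218x88x10 mm, grey plastic, fixed to the bench, left or right of the opened laptop. Bays in a row along its x, 80 mm across (y); floor 3 mm thick, walls 4 mm thick, 10 mm high from the bench. Origin: underside centre. Along x: widest bay 86 mm, -105 to -19 (centre -62); middle bay 66 mm, -15 to +51 (centre +18); narrowest bay 50 mm, +55 to +105 (centre +80).
- tin: Bystander: open round shallow tin of screws, 65 mm in diameter, 20 mm high, standing among the stock. Belongs to no kit. Origin: centre of its underside, z up. 
- dark_tape: Bystander: the large roll of dark tape with a tan core lying flat, about 54 mm in diameter, 19 mm high. Belongs to no kit. Origin: near the centre of its underside (within 2 mm), z up.
Mind the look-alikes: they are no part of the job. Leave any green or purple look-alike of the tape alone.

How it is judged:
At the end, for the whole second after the job is handed in: Each of the five things wholly inside its own bay, on the bay floor (underside within 3 mm of it), upright to 0.1 rad and at rest: reel wide and jar narrow bay of two; block widest, white tape middle, bottle narrowest of three; tin and dark tape moved less than 25 mm (x of reel in the frame of tray_two between -0.0475 and -0.0185 m and y of reel in the frame of tray_two between -0.0155 and 0.0155 m and z of reel in the frame of tray_two between 0 and 0.006 m and angle between each of reel, jar, block, tape, bottle's own z axis and vertical below 0.1 rad and linear speed of each of reel, jar, block, tape, bottle below 0.02 m/s and x of jar in the frame of tray_two between 0.0285 and 0.0535 m and y of jar in the frame of tray_two between -0.0215 and 0.0215 m and z of jar in the frame of tray_two between 0 and 0.006 m and x of block in the frame of tray_three between -0.092 and -0.032 m and y of block in the frame of tray_three between -0.027 and 0.027 m and z of block in the frame of tray_three between 0 and 0.006 m and x of tape in the frame of tray_three between 0.006 and 0.03 m and y of tape in the frame of tray_three between -0.0195 and 0.0195 m and z of tape in the frame of tray_three between 0 and 0.006 m and x of bottle in the frame of tray_three between 0.069 and 0.091 m and y of bottle in the frame of tray_three between -0.026 and 0.026 m and z of bottle in the frame of tray_three between 0 and 0.006 m and distance of each of tin, dark_tape from where it was at the start of the episode below 0.025 m); the robot touches nothing.
It fails at once if the tin of screws is pushed or carried more than 25 mm from its place (distance of tin from where it was at the start of the episode above 0.025 m).
It fails at once if the large dark roll of tape is pushed or carried more than 25 mm from its place (distance of dark_tape from where it was at the start of the episode above 0.025 m).
It fails at once if the jar of flux is tipped by more than 40 degrees (angle between jar's own z axis and vertical above 0.7 rad).
It fails at once if the brown bottle is tipped by more than 40 degrees (angle between bottle's own z axis and vertical above 0.7 rad).
It also fails if it takes over 128 s, if anything falls off the work surface, if the arm or the gripper's body presses on something with over 40 N, if the wrist force passes 120 N, or if a joint passes its speed limit or range.

## Robot

A 6-joint arm with a two-finger parallel gripper is mounted at the origin on a cart in front of the work surface, level with it; the furniture and walls round the work are solid. World frame = base frame: x ahead of the robot, y to its left, z up, the work surface at z = 0. Lengths are in m, angles in rad, forces in N, time in s.
With the tool pointing down it reaches from about 0.35 to 0.775 m from the base axis. Payload 7.3 kg.
Tool frame: the origin (TCP) lies at the centre of the arm's flange, where the gripper is bolted on; the fingertips stand 178 mm ahead of it and the grasp point (between the pads) lies 159 mm ahead of it (tip_extent is the distance from the TCP to the fingertips, in m); z points along the fingers, y is the line along which they close (so a half turn about z gives the same grasp; the last joint's range is limited). The gripper opens to 92 mm and grips with 3 to 60 N. Pads are 19 mm wide; open, the fingers measure 130 mm over their backs; the gripper's body (75 mm by 190 mm) begins 47 mm behind the grasp point.
Start: joints at [-0.146, 0.342, 1.524, -0, 1.275, -0.146], TCP at [0.525, 0, 0.405] pointing down, gripper open.
Joint ranges: [-2.53, 2.53], [-0.77, 2.02], [0.04, 2.7], [-1, 4.14], [0.28, 2.66], [-3.11, 3.11]. Speed limits (rad/s): [2.57, 2.57, 3.14, 3.14, 3.14, 3.14].

## Interface

Orientations are given as [roll, pitch, yaw] about the fixed x, y, z axes, in that order (R = Rz(yaw) Ry(pitch) Rx(roll)).
In Python, from cell import * gives the robot as it stands.
- The arm moves only by the tool arm_command, never from a script. Its arguments are lists of equal length, an entry for each row: "xyz": the shift along the world's x, y, z in mm, a list of three; "spin": the turn about the world's z in degrees. In form: {"xyz": [[tx, ty, tz], ...], "spin": [spin, ...]}. A call has 1 to 20 rows; each row shifts and turns the commanded pose from where the row before left it; what a row does not reach is not made up. A row lasts 1/10 s, in which the tool goes at most 50 mm and 8.59 degrees, less where a joint would pass 70% of its speed; a pose out of reach is approached as far as the arm can. A call with a gripper value outside its range is refused whole. "jaw" is the opening, from -1 (shut) to 1 (fully open), set as the call begins (left out, the last holds). The fingers move at their own pace and stop on an object; "squeeze" is the grip in N (left out, the last holds). Time passes only in rows, so rows that do not move let the fingers close. It gives the time, the measured TCP pose, the force, the opening and the grip force at its end, in the units of the state.
- observe(): the state, without advancing time (a new reading comes with each control period).
- read_camera(name): name is "scene" or "side" or "wrist"; returns a dict with "img" (480x640x3 uint8, red, green, blue), "depth" (480x640 float32, m along the optical axis (not along the pixel's ray), 0 where there is no reading), "fx", "fy", "cx", "cy" (pixels), "world_from_camera" (4x4, takes a point from camera to world coordinates). Camera axes: x right, y up, looking along -z (the intrinsics and any distortion apply to the point x, -y, -z); pixel columns grow to the right and rows downward; lengths in m; the calibration is good to about 2 mm. The wrist camera is an equidistant fisheye: a pixel r from the principal point sees the ray r / f radians off the axis. A picture is of the moment at which its call begins.
- hand_in(): hands the job in; it is judged then, once.
The state is a dict: "time": time; "qpos": joint angles; "qvel": joint speeds; "joint_efforts": joint torques, N m; "tool_pos": TCP position; "tool_rot": TCP orientation; "contact_force": force on the tool from outside, world axes, zero at the start; "torque": the same for the moment, N m; "opening": finger opening in m; "grip_force": force on a finger pad.
Only numpy, scipy, OpenCV 4.12 (cv2) and the standard library are available. Lean on these libraries where they do the work, as an engineer would, in place of code of your own. Each camera call takes 0.05 s, during which the arm holds its last target. There are 200 camera calls.

## Working session

There is one attempt and no reset: what is moved stays moved. The work goes in short steps, Python scripts to look and compute and a tool call to move; the robot and the scene stay as the last step left them, time stands still between calls to the robot, and variables do not carry over. Pictures are saved under pics/ and viewed, at most 16 in all, crops included, and the job is handed in when it is done.

Besides the shell and the picture viewer there is one more tool, called after "Emit:" by a JSON object that holds its "fn" and its "kwargs", one argument or row to a line. arm_command: Moves the arm, as the interface text tells. Its arguments: {"type":"object","properties":{"xyz":{"type":"array","items":{"type":"array","items":{"type":"number"}}},"spin":{"type":"array","items":{"type":"number"}},"jaw":{"type":"number"},"squeeze":{"type":"number"}},"required":["xyz","spin"]}

```bash
ls; mkdir -p pics; python3 - <<'E'
from cell import *
import cv2,numpy as np
for n in ("scene","side"):
    c=read_camera(n); np.savez(f"pics/{n}.npz",**c); cv2.imwrite(f"pics/{n}0.png",c["img"][:,:,::-1]); print(n,c["fx"],c["fy"],c["cx"],c["cy"],np.round(c["world_from_camera"],3),{k for k in c},(c["depth"]>0).mean())
print(observe())
E
```

```text
pics
scene 444.3926279765427 444.3926279765427 310.68168953269986 236.4797330487336 [[-0.553  0.66  -0.508 -0.108]
 [-0.833 -0.428  0.351  0.394]
 [ 0.014  0.618  0.786  1.01 ]
 [ 0.     0.     0.     1.   ]] {'world_from_camera', 'fx', 'cx', 'fy', 'depth', 'img', 'cy'} 0.9959407552083334
side 526.2690541325622 526.2690541325622 327.0325316298426 242.81605969813174 [[ 0.999 -0.032  0.003  0.526]
 [ 0.021  0.569 -0.822 -1.071]
 [ 0.025  0.822  0.569  0.742]
 [ 0.     0.     0.     1.   ]] {'world_from_camera', 'fx', 'cx', 'fy', 'depth', 'img', 'cy'} 0.9959244791666667
{'time': 0.1, 'qpos': array([-1.45993187e-01,  3.42652266e-01,  1.52487945e+00,  1.71015437e-05,
        1.27542582e+00, -1.46006216e-01]), 'qvel': array([ 0.00078077, -0.00148487, -0.00255205, -0.00066012,  0.00107144,
        0.00135316]), 'joint_efforts': array([ 1.49919495e-03, -4.32001984e+01, -2.44694173e+01,  7.19219679e-02,
        5.25739230e-02, -9.79429342e-05]), 'tool_pos': array([5.24888815e-01, 4.45006105e-05, 4.04129384e-01]), 'tool_rot': array([-3.14024468e+00, -2.14753735e-04,  1.57080422e+00]), 'contact_force': array([-0.25254049,  0.523641  , -0.53335913]), 'torque': array([-0.03439594, -0.00779416,  0.02035689]), 'grip_force': 0.0, 'opening': 0.09234139761368133}
```

View pics/scene0.png

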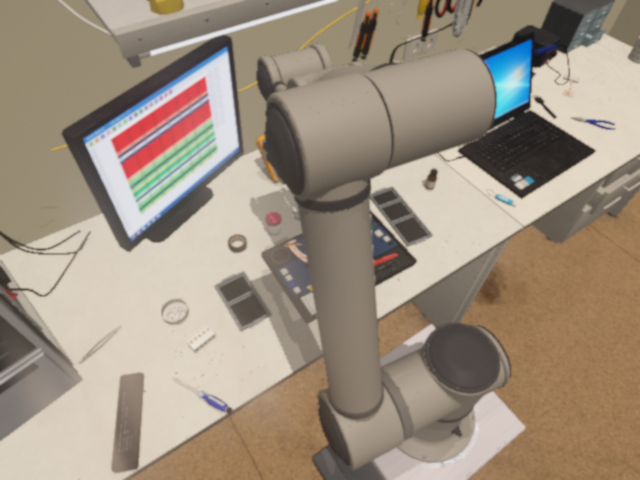

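View pics/side0.png

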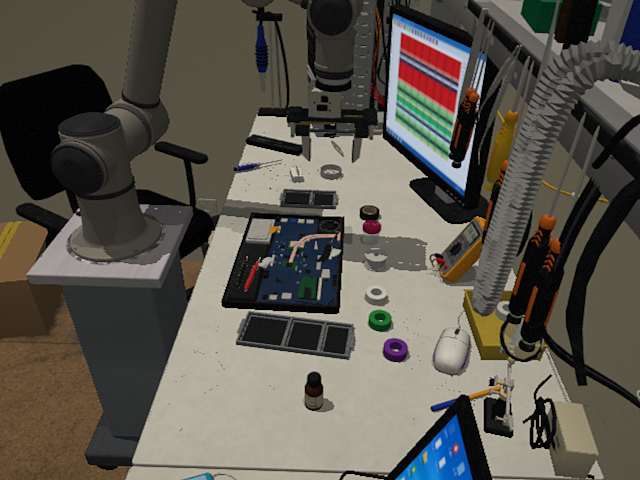

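The side view shows tray_three (296,335), tray_two (310,198), bottle (314,390), white tape (376,295), probably the reel (375,260), the red-capped jar (372,227), dark tape (370,212), block (297,174) and tin (331,171). Next I'll make an orthographic top view from depth for measuring.

```bash
cat > h.py <<'E'
import numpy as np,cv2
def cloud(c):
    v,u=np.mgrid[:480,:640]; d=c["depth"].astype(float)
    P=np.stack([(u-c["cx"])/c["fx"]*d,-(v-c["cy"])/c["fy"]*d,-d],-1)
    M=c["world_from_camera"]; return P@M[:3,:3].T+M[:3,3]
def fish(c,pts):
    M=np.linalg.inv(c["world_from_camera"]); p=pts@M[:3,:3].T+M[:3,3]
    x,y,z=p[...,0],-p[...,1],-p[...,2]; r=np.hypot(x,y)+1e-12; t=np.arctan2(r,z)
    return np.stack([c["cx"]+c["fx"]*t*x/r,c["cy"]+c["fy"]*t*y/r],-1)
def pin(c,pts):
    M=np.linalg.inv(c["world_from_camera"]); p=pts@M[:3,:3].T+M[:3,3]
    return np.stack([c["cx"]-c["fx"]*p[...,0]/p[...,2],c["cy"]+c["fy"]*p[...,1]/p[...,2]],-1)
def top(c,proj,x0,x1,y0,y1,z,mm=1.0):
    # rows: x decreasing downward ; cols: y decreasing rightward
    xs=np.arange(x1,x0,-mm/1000); ys=np.arange(y1,y0,-mm/1000)
    X,Y=np.meshgrid(xs,ys,indexing="ij"); uv=proj(c,np.stack([X,Y,np.full_like(X,z)],-1)).astype(np.float32)
    return cv2.remap(c["img"],uv[...,0],uv[...,1],cv2.INTER_LINEAR)
E
python3 - <<'E'
from h import *
from cell import *
c=dict(np.load("pics/side.npz")); P=cloud(c)
for n,(u,v) in dict(bottle=(314,375),tape=(376,290),reel=(375,254),jar=(372,222),dark=(370,208),block=(297,172),tin=(331,166),t2=(310,198),t3=(296,335),t3tl=(246,314),t3tr=(353,329),lap1=(250,215),lap2=(340,310)).items(): print(n,np.round(P[v,u],3))
cv2.imwrite("pics/side_crop.png",cv2.resize(c["img"][150:420,220:420,::-1],None,fx=3,fy=2.2,interpolation=cv2.INTER_CUBIC)[:594])
w=read_camera("wrist"); np.savez("pics/w0.npz",**w); cv2.imwrite("pics/w0.png",w["img"][:,:,::-1]); print(w["fx"],w["cx"],w["cy"],np.round(w["world_from_camera"],3))
E
```

```text
bottle [ 0.509 -0.484  0.071]
tape [ 0.631 -0.193  0.014]
reel [ 0.634 -0.076  0.026]
jar [0.631 0.03  0.047]
dark [0.634 0.153 0.013]
block [0.425 0.332 0.023]
tin [0.525 0.401 0.012]
t2 [0.469 0.217 0.002]
t3 [ 0.468 -0.325  0.003]
t3tl [ 0.361 -0.268  0.001]
t3tr [ 0.58  -0.305  0.005]
lap1 [0.319 0.088 0.019]
lap2 [ 0.554 -0.244 -0.001]
371.64829954431775 313.2333471943102 228.8857405396909 [[ 1.    -0.001  0.     0.523]
 [ 0.001  0.957  0.291  0.08 ]
 [-0.    -0.291  0.957  0.384]
 [ 0.     0.     0.     1.   ]]
```

View pics/side_crop.png

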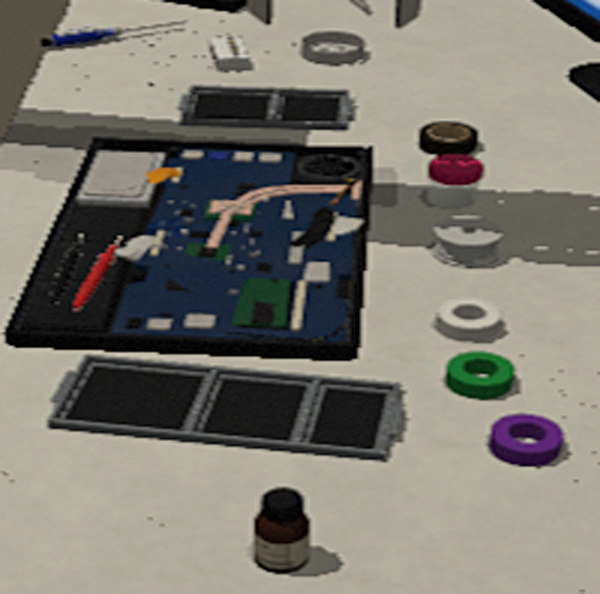

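View pics/w0.png

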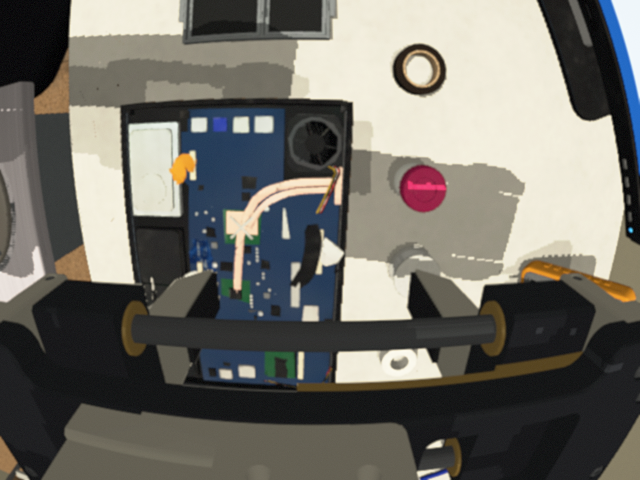

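The crop confirms all five stock items, with the green and purple rings as decoys. The wrist view shows the jar cap (422,188), dark tape (419,69), reel (412,268) and white tape (400,362). Now I'll fit positions from the depth cloud.

```bash
cat > m.py <<'E'
from h import *
c=dict(np.load("pics/side.npz")); P=cloud(c); 
tops=dict(bottle=(.509,-.49,.058,.075),tape=(.631,-.193,.013,.024),reel=(.634,-.076,.022,.035),jar=(.631,.03,.038,.054),dark=(.634,.153,.013,.024),block=(.425,.332,.014,.03),tin=(.525,.401,.012,.025))
flat=P[(abs(P[...,0]-.62)<.03)&(abs(P[...,1]+.0)<.4)]; z=flat[:,2]; print("bench z",np.median(z),z[(abs(z)<.008)].std())
for n,(x,y,a,b) in tops.items():
    m=(np.hypot(P[...,0]-x,P[...,1]-y)<.05)&(P[...,2]>a)&(P[...,2]<b)
    q=P[m]; (cc,s,an)=cv2.minAreaRect(q[:,:2].astype(np.float32)*1000); print(n,len(q),"x",np.round(np.percentile(q[:,0],[1,50,99]),3),"y",np.round(np.percentile(q[:,1],[1,50,99]),3),"zmax",q[:,2].max().round(3),"rect",np.round(cc,1),np.round(s,1),round(an,1))
def bays(img,x1,y1,mm=1.0):
    g=img.max(-1); m=(g<62).astype(np.uint8); m=cv2.morphologyEx(m,cv2.MORPH_OPEN,np.ones((5,5)))
    for k in cv2.findContours(m,cv2.RETR_EXTERNAL,cv2.CHAIN_APPROX_NONE)[0]:
        if cv2.contourArea(k)>2000:
            r=cv2.minAreaRect(k); b=cv2.boxPoints(r); print(" ",np.round([x1*1000-r[0][1]*mm,y1*1000-r[0][0]*mm],1),np.round(r[1],1),round(r[2],1))
for n,(x0,x1,y0,y1) in dict(t2=(.36,.58,.12,.31),t3=(.33,.62,-.43,-.25)).items():
    im=top(c,pin,x0,x1,y0,y1,.003); print(n); bays(im,x1,y1); cv2.imwrite(f"pics/{n}.png",cv2.resize(im[:,:,::-1],None,fx=2,fy=2))
E
python3 m.py; python3 -c "
import cv2,numpy as np
a=cv2.imread('pics/t2.png');b=cv2.imread('pics/t3.png');o=np.zeros((600,780,3),np.uint8);o[:a.shape[0],:380]=a[:600];o[:b.shape[0],400:400+b.shape[1]]=b[:600];cv2.imwrite('pics/tt.png',o)"
```

```text
bench z 0.002083894239723383 0.001880882667537611
bottle 181 x [0.497 0.509 0.52 ] y [-0.497 -0.49  -0.475] zmax 0.074 rect [ 508.9 -486.5] [22.3 23.8] 38.5
tape 244 x [0.609 0.631 0.653] y [-0.228 -0.209 -0.181] zmax 0.023 rect [ 631.  -204.2] [47.5 44.9] 71.6
reel 278 x [0.612 0.637 0.661] y [-0.108 -0.086 -0.057] zmax 0.035 rect [636.1 -83.2] [52.8 51.1] 89.6
jar 209 x [0.608 0.63  0.652] y [-0.007  0.009  0.036] zmax 0.053 rect [630.1  15.5] [46.6 44.3] 57.9
dark 161 x [0.607 0.631 0.657] y [0.106 0.129 0.16 ] zmax 0.024 rect [631.7 132.3] [52.6 54. ] 16.2
block 116 x [0.405 0.423 0.441] y [0.308 0.336 0.373] zmax 0.028 rect [422. 342.] [29.9 68.6] 11.1
tin 58 x [0.495 0.528 0.556] y [0.373 0.392 0.403] zmax 0.024 rect [525.8 388.1] [30.8 61. ] 88.7
t2
  [464.7 209.3] [ 97.8 150.1] 1.0
t3
  [ 404.9 -314.1] [70.4 78.4] 7.9
  [ 484.2 -324.8] [70.6 58.2] 7.6
  [ 545.9 -333.4] [70.6 42. ] 8.4
```

View pics/tt.png

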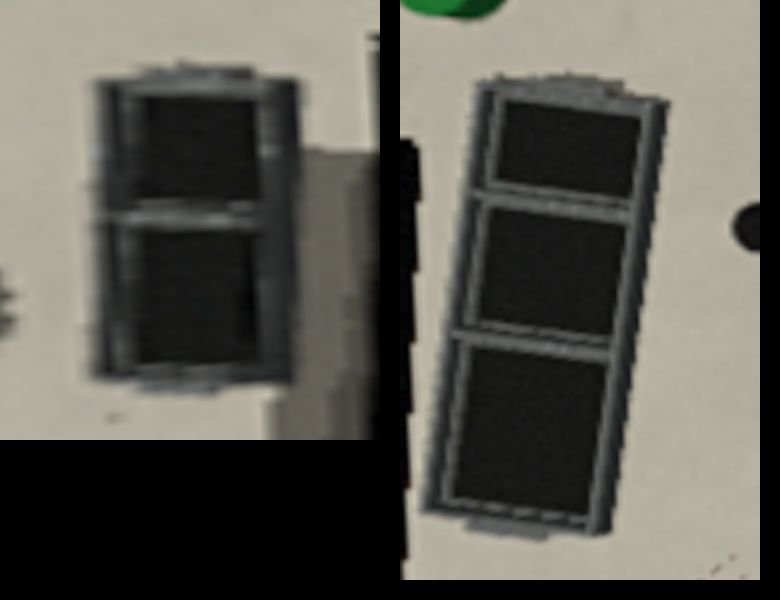

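Bays are clear: tray_three yaw is about -8°, with bay centres near (405,-318), (484,-329) and (546,-337) mm; tray_two is around (465,206). I'll refine with the wrist camera, which already sees the jar and reel.

```bash
cat >> h.py <<'E'
def fcloud(c):
    v,u=np.mgrid[:480,:640]; x=(u-c["cx"])/c["fx"]; y=(v-c["cy"])/c["fy"]; t=np.hypot(x,y)+1e-9
    d=c["depth"].astype(float); k=np.tan(np.minimum(t,1.4))/t
    P=np.stack([x*k*d,-y*k*d,-d],-1); M=c["world_from_camera"]; return P@M[:3,:3].T+M[:3,3]
def blob(P,x,y,a,b,r=.045):
    m=(np.hypot(P[...,0]-x,P[...,1]-y)<r)&(P[...,2]>a)&(P[...,2]<b); q=P[m]
    if len(q)<20: return None
    cc,s,an=cv2.minAreaRect(q[:,:2].astype(np.float32)*1000); e,_=cv2.minEnclosingCircle(q[:,:2].astype(np.float32)*1000)
    return len(q),"pct x",np.round(np.percentile(q[:,0],[1,99])*1000,1),"y",np.round(np.percentile(q[:,1],[1,99])*1000,1),"rect",np.round(cc,1),np.round(s,1),round(an,1),"circ",np.round(e,1)
E
python3 - <<'E'
from h import *
c=dict(np.load("pics/w0.npz")); P=fcloud(c)
q=P[60:200,480:520].reshape(-1,3); print("bench",np.median(q[:,2]),q[:,2].std())
for n,a in dict(reel=(.636,-.083,.022,.035),jar=(.630,.0155,.040,.054),dark=(.632,.132,.012,.024),tape=(.631,-.204,.012,.024),reellow=(.636,-.083,.012,.035)).items(): print(n,blob(P,*a))
im=top(c,fish,.36,.60,.11,.30,.010); cv2.imwrite("pics/t2w.png",cv2.resize(im[:,:,::-1],None,fx=2,fy=2))
# tray rim via depth
m=(P[...,2]>.006)&(P[...,2]<.014)&(P[...,0]>.36)&(P[...,0]<.57)&(P[...,1]>.14)&(P[...,1]<.28)
q=P[m]; print(len(q), q.min(0),q.max(0))
E
```

```text
bench 0.00031315748048268977 0.022338869031917903
reel (946, 'pct x', array([609.4, 658.3]), 'y', array([-103.7,  -56.9]), 'rect', array([630.6, -77.1]), array([52.5, 40. ]), 37.6, 'circ', array([633.9, -81.8]))
jar (1700, 'pct x', array([606.8, 649.3]), 'y', array([-3.6, 37.9]), 'rect', array([628.6,  16.9]), array([45.2, 44.2]), 18.6, 'circ', array([628.2,  16.9]))
dark (1338, 'pct x', array([604.1, 655.3]), 'y', array([109.2, 159.5]), 'rect', array([629.7, 134.4]), array([52.6, 52.9]), 85.3, 'circ', array([629.9, 133.6]))
tape (653, 'pct x', array([607.2, 650.8]), 'y', array([-225. , -185.1]), 'rect', array([ 629.2, -205.9]), array([42.6, 45.5]), 86.2, 'circ', array([ 629.3, -203.7]))
reellow (1056, 'pct x', array([609.5, 658. ]), 'y', array([-103.6,  -57.2]), 'rect', array([630.6, -77.1]), array([52.5, 40. ]), 37.6, 'circ', array([633.9, -81.8]))
1296 [0.3824175  0.16258245 0.00603316] [0.54481431 0.21457592 0.01262006]
```

Wrist and side agree within 2 mm. I'm going to the reel first.

Emit:
{"fn": "arm_command", "kwargs": {
  "xyz": [
    [30, -20, 0],
    [30, -20, 0],
    [30, -20, -30],
    [20, -22, -40],
    [0, 0, -40],
    [0, 0, -30],
    [0, 0, 0],
    [0, 0, 0]
  ],
  "spin": [0, 0, 0, 0, 0, 0, 0, 0],
  "jaw": 1,
  "squeeze": 15
}}

```text
time: 0.95
tool_pos: [0.6352, -0.082, 0.265]
tool_rot: [-3.141, -0.0, 1.571]
contact_force: [-0.3, 0.3, 0.5]
opening: 0.0917
grip_force: 0.0
```

```bash
cat > look.py <<'E'
import sys
from h import *
from cell import *
# usage: look.py tag name,x,y,zlo,zhi[,r] ...  (m)
c=read_camera("wrist"); cv2.imwrite(f"pics/w_{sys.argv[1]}.png",c["img"][:,:,::-1]); np.savez(f"pics/w_{sys.argv[1]}.npz",**c)
P=fcloud(c); o=observe(); print(o["time"],np.round(o["tool_pos"]*1000,1),np.round(o["tool_rot"],3))
for a in sys.argv[2:]:
    n,*v=a.split(","); print(n,blob(P,*map(float,v)))
E
python3 look.py reel reel,.6345,-.082,.022,.035 jar,.6285,.017,.04,.054 tape,.629,-.204,.012,.024
```

```text
1.0 [635.6 -82.  266.5] [3.139e+00 1.000e-03 1.571e+00]
reel (5158, 'pct x', array([610.3, 659.3]), 'y', array([-107. ,  -57.4]), 'rect', array([634.6, -82.3]), array([51.9, 52.9]), 3.2, 'circ', array([634.7, -82.6]))
jar (5587, 'pct x', array([607.7, 649.3]), 'y', array([-4.5, 37.1]), 'rect', array([628.6,  16.3]), array([45. , 44.6]), 78.7, 'circ', array([628.6,  16.1]))
tape (948, 'pct x', array([607.7, 650.2]), 'y', array([-204.9, -180.9]), 'rect', array([ 626.3, -193.2]), array([44.4, 24.6]), 20.5, 'circ', array([ 629.1, -200.7]))
```

View pics/w_reel.png

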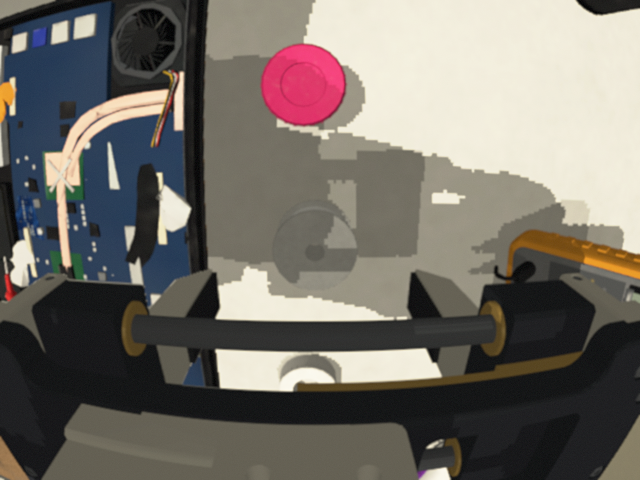

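Reel at (315,250) lies centred between the fingers, clear of the jar cap (303,85) and laptop. Descend and grip.

Emit:
{"fn": "arm_command", "kwargs": {
  "xyz": [
    [0, 0, -40],
    [0, 0, -24],
    [0, 0, -10]
  ],
  "spin": [0, 0, 0]
}}

```text
time: 1.3
tool_pos: [0.635, -0.0818, 0.1909]
tool_rot: [3.141, 0.0, 1.571]
contact_force: [-1.2, 0.3, -0.2]
opening: 0.0916
grip_force: 0.0
```

Emit:
{"fn": "arm_command", "kwargs": {
  "xyz": [
    [0, 0, 0],
    [0, 0, 0],
    [0, 0, 0],
    [0, 0, 0],
    [0, 0, 0],
    [0, 0, 0],
    [0, 0, 0],
    [0, 0, 0],
    [0, 0, 0],
    [0, 0, 0]
  ],
  "spin": [0, 0, 0, 0, 0, 0, 0, 0, 0, 0],
  "jaw": -1
}}

```text
time: 2.3
tool_pos: [0.6352, -0.082, 0.1913]
tool_rot: [3.141, 0.0, 1.571]
contact_force: [-0.6, 0.7, 5.6]
opening: 0.0502
grip_force: 15.0
```

Emit:
{"fn": "arm_command", "kwargs": {
  "xyz": [
    [0, 0, 20],
    [0, 0, 40],
    [0, 0, 40],
    [0, 0, 20],
    [0, 0, 0]
  ],
  "spin": [0, 0, 0, 0, 0]
}}

```text
time: 2.8
tool_pos: [0.6356, -0.0821, 0.3139]
tool_rot: [3.136, 0.001, 1.571]
contact_force: [0.7, 0.4, -0.7]
opening: 0.0495
grip_force: 15.0
```

Emit:
{"fn": "arm_command", "kwargs": {
  "xyz": [
    [-15, 22, 0],
    [-27, 38, 0],
    [-27, 38, 0],
    [-27, 38, 0],
    [-27, 38, 0],
    [-27, 38, 0],
    [-27, 38, 0],
    [-27, 38, 0],
    [0, 0, 0],
    [0, 0, 0]
  ],
  "spin": [0, 0, 0, 0, 0, 0, 0, 0, 0, 0]
}}

```text
time: 3.8
tool_pos: [0.4302, 0.2066, 0.3095]
tool_rot: [-3.139, 0.001, 1.574]
contact_force: [-0.1, -0.8, -0.9]
opening: 0.05
grip_force: 15.0
```

```bash
python3 look.py t2 block,.422,.342,.014,.03,.05 dark,.63,.134,.012,.024 tin,.526,.39,.012,.025; python3 - <<'E'
from h import *
c=dict(np.load("pics/w_t2.npz")); o=np.zeros((600,800,3),np.uint8)
im=top(c,fish,.34,.60,.10,.44,.010); o=cv2.resize(im[:,:,::-1],None,fx=2,fy=2); cv2.imwrite("pics/t2top.png",o)
E
```

```text
3.85 [431.  205.9 309.7] [-3.140e+00  1.000e-03  1.572e+00]
block (3445, 'pct x', array([401.9, 437.8]), 'y', array([311.3, 372.8]), 'rect', array([419.8, 342.3]), array([30.4, 62.5]), 11.4, 'circ', array([419. , 342.2]))
dark (752, 'pct x', array([608.3, 655.8]), 'y', array([123.4, 161.1]), 'rect', array([636.1, 144.7]), array([29.8, 52.7]), 52.9, 'circ', array([631.3, 138.2]))
tin (293, 'pct x', array([490.5, 555.5]), 'y', array([353.8, 388. ]), 'rect', array([524. , 373.7]), array([34.8, 66.2]), 83.4, 'circ', array([523.2, 367.1]))
```

View pics/w_t2.png

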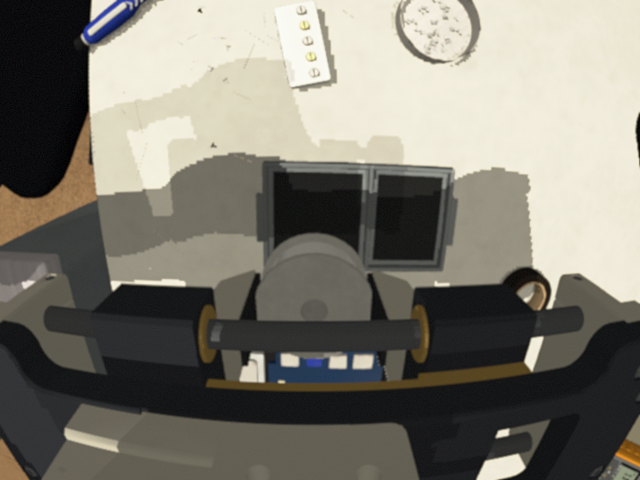

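View pics/t2top.png

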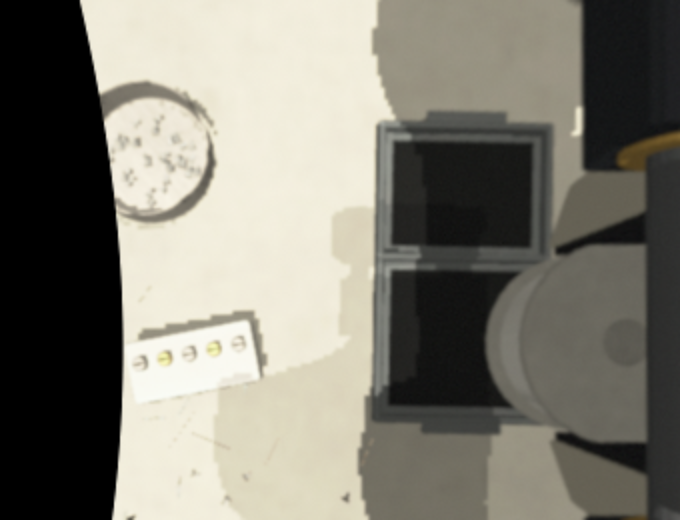

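The top view gives tray_two's centre as about (464,208.5) mm with a -1° yaw, and block at (420,342), yaw about 11°. I'll check where the reel hub sits in the hand.

```bash
python3 - <<'E'
from h import *
c=dict(np.load("pics/w_t2.npz")); P=fcloud(c)
print(np.round(P[300:320:10,300:330:15],3).tolist())
q=P[250:316,262:366].reshape(-1,3); q=q[(q[:,2]>.12)]; A=np.c_[q[:,:2],np.ones(len(q))]; 
m=q[:,2]>.14; print(np.percentile(q[:,2],[5,50,95]),np.linalg.lstsq(A[m],q[m,2],rcond=None)[0]); print(q[m].min(0),q[m].max(0))
E
```

```text
[[[0.423, 0.212, 0.15], [0.429, 0.2, 0.127]], [[0.423, 0.206, 0.147], [0.429, 0.2, 0.137]]]
[0.12174924 0.14800365 0.14909953] [-0.00602038  0.69079131  0.00107904]
[0.40618847 0.19953635 0.14019105] [0.45142017 0.28607036 0.28947513]
```

```bash
python3 - <<'E'
from h import *
c=dict(np.load("pics/w_t2.npz")); P=fcloud(c)
m=(abs(P[...,0]-.43)<.04)&(abs(P[...,1]-.206)<.04)&(abs(P[...,2]-.148)<.005); q=P[m]
A=np.c_[q[:,:2],np.ones(len(q))]; print(len(q),np.linalg.lstsq(A,q[:,2],rcond=None)[0]); print(q.min(0),q.max(0)); print(blob(P,.43,.206,.143,.153,.05))
E
```

```text
7405 [-0.00199403  0.00210462  0.14852057]
[0.39001629 0.17946011 0.14300712] [0.46989171 0.23254009 0.1529839 ]
(7471, 'pct x', array([390.5, 466.6]), 'y', array([181.3, 231.6]), 'rect', array([431., 215.]), array([63.4, 61.9]), 40.7, 'circ', array([428.6, 217.7]))
```

Emit:
{"fn": "arm_command", "kwargs": {
  "xyz": [
    [0, 3, -30],
    [0, 0, -40],
    [0, 0, -25],
    [0, 0, -11],
    [0, 0, -5],
    [0, 0, -5],
    [0, 0, 0]
  ],
  "spin": [0, 0, 0, 0, 0, 0, 0]
}}

```text
time: 4.55
tool_pos: [0.4315, 0.2088, 0.1951]
tool_rot: [3.141, -0.0, 1.57]
contact_force: [-0.5, -0.1, -0.5]
opening: 0.0498
grip_force: 15.0
```

Emit:
{"fn": "arm_command", "kwargs": {
  "xyz": [
    [0, 0, 0],
    [0, 0, 0],
    [0, 0, 0],
    [0, 0, 0],
    [0, 0, 0]
  ],
  "spin": [0, 0, 0, 0, 0],
  "jaw": 0.6
}}

```text
time: 5.05
tool_pos: [0.431, 0.2091, 0.195]
tool_rot: [3.141, -0.0, 1.571]
contact_force: [0.2, -0.3, -0.1]
opening: 0.0733
grip_force: 0.0
```

Emit:
{"fn": "arm_command", "kwargs": {
  "xyz": [
    [0, 0, 20],
    [0, 0, 40],
    [0, 0, 40],
    [15, -10, 10],
    [27, -27, 0],
    [27, -27, 0],
    [27, -27, 0],
    [27, -27, 0],
    [27, -27, 0],
    [27, -27, 0],
    [20, -20, 0],
    [0, 0, 0]
  ],
  "spin": [0, 0, 0, 0, 0, 0, 0, 0, 0, 0, 0, 0],
  "jaw": 1
}}

```text
time: 6.25
tool_pos: [0.6297, 0.0141, 0.3042]
tool_rot: [3.14, 0.001, 1.568]
contact_force: [0.5, 1.3, -0.5]
opening: 0.0919
grip_force: 0.0
```

Emit:
{"fn": "arm_command", "kwargs": {
  "xyz": [
    [0, 0, -40],
    [0, 0, -35],
    [0, 0, -17],
    [0, 0, 0]
  ],
  "spin": [0, 0, 0, 0]
}}

```text
time: 6.65
tool_pos: [0.6264, 0.0178, 0.2097]
tool_rot: [-3.135, -0.001, 1.571]
contact_force: [-1.0, -0.4, 0.9]
opening: 0.0916
grip_force: 0.0
```

Emit:
{"fn": "arm_command", "kwargs": {
  "xyz": [
    [0, 0, 0],
    [0, 0, 0],
    [0, 0, 0],
    [0, 0, 0],
    [0, 0, 0],
    [0, 0, 0],
    [0, 0, 0],
    [0, 0, 0],
    [0, 0, 0],
    [0, 0, 0]
  ],
  "spin": [0, 0, 0, 0, 0, 0, 0, 0, 0, 0],
  "jaw": -1,
  "squeeze": 12
}}

```text
time: 7.65
tool_pos: [0.6281, 0.017, 0.2129]
tool_rot: [3.141, 0.0, 1.571]
contact_force: [-0.4, 0.0, 2.9]
opening: 0.0446
grip_force: 12.0
```

Emit:
{"fn": "arm_command", "kwargs": {
  "xyz": [
    [0, 0, 15],
    [0, 0, 30],
    [0, 0, 40],
    [0, 0, 20],
    [0, 0, 0]
  ],
  "spin": [0, 0, 0, 0, 0]
}}

```text
time: 8.15
tool_pos: [0.6286, 0.017, 0.3223]
tool_rot: [3.134, 0.001, 1.571]
contact_force: [-0.1, -0.3, -0.8]
opening: 0.0446
grip_force: 12.0
```

Emit:
{"fn": "arm_command", "kwargs": {
  "xyz": [
    [-10, 15, 0],
    [-18, 28, 0],
    [-22, 35, 0],
    [-22, 35, 0],
    [-22, 35, 0],
    [-18, 28, 0],
    [-11, 15, 0],
    [0, 0, 0],
    [0, 0, 0]
  ],
  "spin": [0, 0, 0, 0, 0, 0, 0, 0, 0]
}}

```text
time: 9.05
tool_pos: [0.5049, 0.208, 0.3172]
tool_rot: [-3.141, 0.001, 1.572]
contact_force: [0.5, 1.0, -1.3]
opening: 0.0448
grip_force: 12.0
```

```bash
python3 look.py jar block,.422,.342,.014,.03,.05 reel,.431,.209,.026,.038
```

```text
9.1 [505.3 207.5 317.3] [-3.141e+00  1.000e-03  1.571e+00]
block (3009, 'pct x', array([402.2, 438.8]), 'y', array([311.2, 372.6]), 'rect', array([420. , 342.4]), array([30.8, 62.6]), 11.3, 'circ', array([419.8, 342.3]))
reel (3327, 'pct x', array([406.4, 456.2]), 'y', array([184. , 232.9]), 'rect', array([430.8, 208.1]), array([51.6, 53.5]), 88.4, 'circ', array([430.7, 208. ]))
```

View pics/w_jar.png

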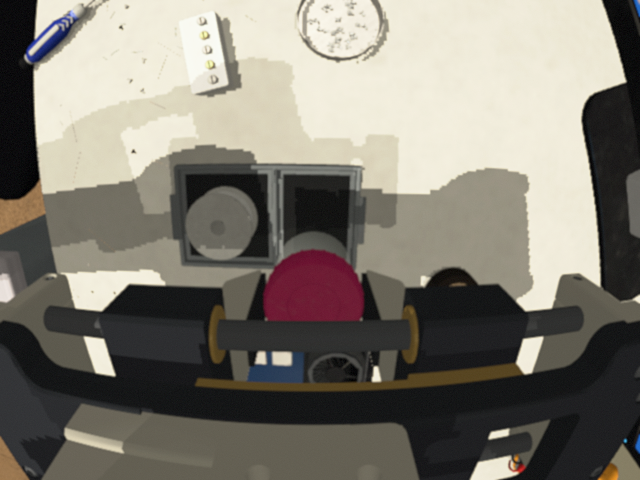

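Reel (222,222) sits in the wide bay; the jar hangs upright over the narrow bay. Lower it.

Emit:
{"fn": "arm_command", "kwargs": {
  "xyz": [
    [0, 0, -30],
    [0, 0, -35],
    [0, 0, -20],
    [0, 0, -8],
    [0, 0, -4],
    [0, 0, -4],
    [0, 0, 0]
  ],
  "spin": [0, 0, 0, 0, 0, 0, 0]
}}

```text
time: 9.8
tool_pos: [0.5054, 0.2079, 0.2172]
tool_rot: [3.14, -0.0, 1.57]
contact_force: [-0.3, 0.1, -0.7]
opening: 0.0443
grip_force: 12.0
```

Emit:
{"fn": "arm_command", "kwargs": {
  "xyz": [
    [0, 0, 0],
    [0, 0, 0],
    [0, 0, 0],
    [0, 0, 0],
    [0, 0, 0]
  ],
  "spin": [0, 0, 0, 0, 0],
  "jaw": 0.35
}}

```text
time: 10.3
tool_pos: [0.505, 0.2081, 0.2169]
tool_rot: [3.141, -0.0, 1.571]
contact_force: [1.8, 0.4, -0.3]
opening: 0.0623
grip_force: 0.0
```

Emit:
{"fn": "arm_command", "kwargs": {
  "xyz": [
    [0, 0, 15],
    [0, 0, 30],
    [0, 0, 30],
    [-25, 40, 8],
    [-30, 47, 0],
    [-30, 47, 0],
    [0, 0, 0]
  ],
  "spin": [0, 0, 0, 5, 6, 0, 0]
}}

```text
time: 11.0
tool_pos: [0.4229, 0.3363, 0.3]
tool_rot: [-3.141, -0.001, 1.769]
contact_force: [0.2, 0.1, -0.2]
opening: 0.0619
grip_force: 0.0
```

```bash
python3 look.py blk block,.420,.342,.014,.03,.05 tin,.525,.39,.012,.025,.06
```

```text
11.05 [424.4 334.5 299.8] [ 3.142 -0.     1.768]
block (3382, 'pct x', array([402.2, 437.6]), 'y', array([312.4, 373.7]), 'rect', array([419.6, 342.8]), array([30.6, 62. ]), 11.7, 'circ', array([419.9, 342.5]))
tin (939, 'pct x', array([490.8, 555.2]), 'y', array([334.8, 399.2]), 'rect', array([522.9, 367. ]), array([65. , 65.3]), 51.3, 'circ', array([523.2, 367.1]))
```

View pics/w_blk.png

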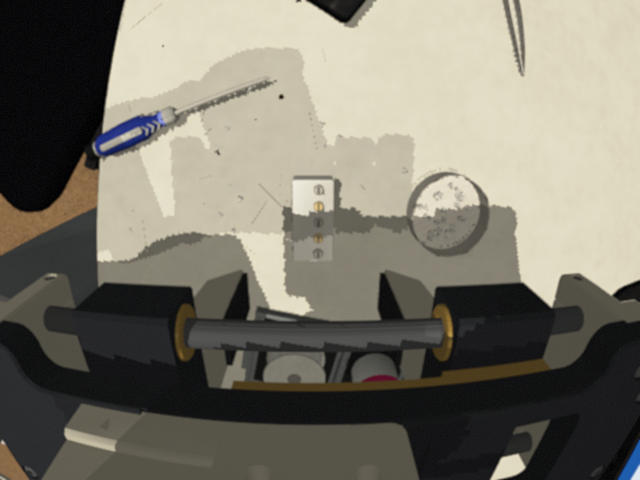

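Block (313,220) is square to the jaw; tin (448,213) stays clear of the fingers. Settle before correcting.

Emit:
{"fn": "arm_command", "kwargs": {
  "xyz": [
    [0, 0, 0],
    [0, 0, 0]
  ],
  "spin": [0, 0]
}}

```text
time: 11.25
tool_pos: [0.4269, 0.3314, 0.2997]
tool_rot: [3.141, 0.0, 1.761]
contact_force: [-0.3, -0.9, -0.2]
opening: 0.0618
grip_force: 0.0
```

Emit:
{"fn": "arm_command", "kwargs": {
  "xyz": [
    [-7, 11, -30],
    [0, 0, -40],
    [0, 0, -25],
    [0, 0, -12],
    [0, 0, -5],
    [0, 0, 0],
    [0, 0, 0]
  ],
  "spin": [0.5, 0, 0, 0, 0, 0, 0]
}}

```text
time: 11.95
tool_pos: [0.4199, 0.3433, 0.1889]
tool_rot: [3.139, -0.001, 1.771]
contact_force: [-0.3, 1.0, 1.1]
opening: 0.062
grip_force: 0.0
```

Emit:
{"fn": "arm_command", "kwargs": {
  "xyz": [
    [0, 0, 0],
    [0, 0, 0],
    [0, 0, 0],
    [0, 0, 0],
    [0, 0, 0],
    [0, 0, 0],
    [0, 0, 0],
    [0, 0, 0]
  ],
  "spin": [0, 0, 0, 0, 0, 0, 0, 0],
  "jaw": -1,
  "squeeze": 20
}}

```text
time: 12.75
tool_pos: [0.4193, 0.3434, 0.188]
tool_rot: [3.141, -0.0, 1.772]
contact_force: [0.3, 1.4, 3.6]
opening: 0.0296
grip_force: 20.0
```

Emit:
{"fn": "arm_command", "kwargs": {
  "xyz": [
    [0, 0, 15],
    [0, 0, 40],
    [0, 0, 40],
    [0, 0, 15],
    [0, 0, 0],
    [0, 0, 0]
  ],
  "spin": [0, 0, 0, 0, 0, 0]
}}

```text
time: 13.35
tool_pos: [0.4188, 0.3431, 0.2968]
tool_rot: [-3.14, 0.001, 1.771]
contact_force: [0.3, 0.1, -1.8]
opening: 0.0298
grip_force: 20.0
```

Emit:
{"fn": "arm_command", "kwargs": {
  "xyz": [
    [5, -20, 0],
    [5, -35, 0],
    [5, -40, 0],
    [5, -40, 0],
    [0, -40, 0],
    [0, -40, 0],
    [0, -40, 0],
    [0, -40, 0],
    [0, -40, 0],
    [0, -40, 0],
    [0, -40, 0],
    [0, -40, 0],
    [0, -40, 0],
    [-5, -40, 0],
    [-10, -40, 0],
    [-10, -35, 0],
    [-9, -30, 0],
    [0, -21, 0],
    [0, 0, 0],
    [0, 0, 0]
  ],
  "spin": [0, 0, -2, -2, -2, -2, -2, -2, -2, -2, -2, -1.5, 0, 0, 0, 0, 0, 0, 0, 0]
}}

```text
time: 15.35
tool_pos: [0.4047, -0.3173, 0.296]
tool_rot: [-3.139, -0.003, 1.43]
contact_force: [0.0, 0.6, -0.9]
opening: 0.0297
grip_force: 20.0
```

```bash
python3 look.py t3 tape,.629,-.204,.012,.024
```

```text
15.4 [ 404.9 -316.8  296.3] [-3.139e+00 -2.000e-03  1.431e+00]
tape (1630, 'pct x', array([605.8, 650.1]), 'y', array([-225.9, -182.5]), 'rect', array([ 628.4, -204.1]), array([46. , 46.4]), 38.7, 'circ', array([ 628.9, -204.3]))
```

View pics/w_t3.png

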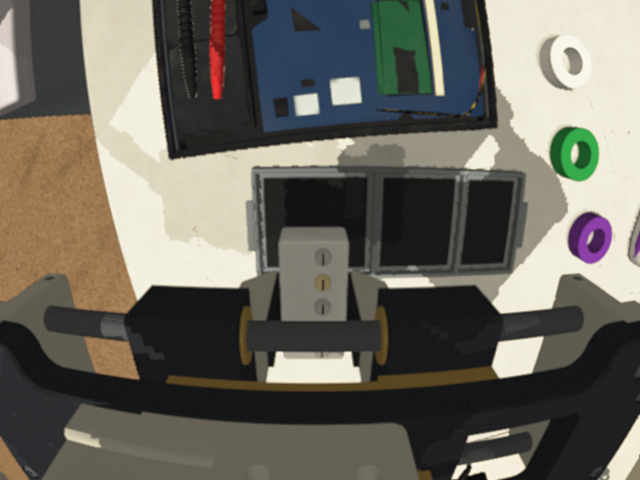

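Block hangs square over the widest bay, with tray corners at about (255,170), (523,174) and (513,273). I'll cast those rays onto the rim plane.

```bash
cat >> h.py <<'E'
def fray(c,u,v,z):
    x=(u-c["cx"])/c["fx"]; y=(v-c["cy"])/c["fy"]; t=np.hypot(x,y); s=np.sin(t)/t
    M=c["world_from_camera"]; d=M[:3,:3]@np.array([x*s,-y*s,-np.cos(t)]); return M[:3,3]+d*(z-M[2,3])/d[2]
E
python3 - <<'E'
from h import *
c=dict(np.load("pics/w_t3.npz"))
C=[fray(c,u,v,.01)*1000 for u,v in ((255,170),(523,174),(513,273),(260,272))]
for p in C: print(np.round(p[:2],1))
m=(C[0]+C[2])/2; d=C[1]-C[0]; a=np.arctan2(d[1],d[0]); print("len",np.hypot(*d[:2]),"ctr",m[:2],"yaw",np.degrees(a))
for b in (-62,18,80): print(b,np.round(m[:2]+b*np.array([np.cos(a),np.sin(a)]),1))
E
```

```text
[ 366.9 -267.8]
[ 576.2 -295.6]
[ 568.7 -381.5]
[ 356.3 -347.1]
len 211.128487570645 ctr [ 467.8281834  -324.69260917] yaw -7.561239543221805
-62 [ 406.4 -316.5]
18 [ 485.7 -327.1]
80 [ 547.1 -335.2]
```

Emit:
{"fn": "arm_command", "kwargs": {
  "xyz": [
    [0, 0, -30],
    [0, 0, -40],
    [0, 0, -20],
    [0, 0, -8],
    [0, 0, -4],
    [0, 0, -4],
    [0, 0, 0]
  ],
  "spin": [0, 0, 0, 0, 0, 0, 0]
}}

```text
time: 16.1
tool_pos: [0.4055, -0.3176, 0.1923]
tool_rot: [3.141, 0.001, 1.432]
contact_force: [0.5, -0.3, -1.0]
opening: 0.0296
grip_force: 20.0
```

Emit:
{"fn": "arm_command", "kwargs": {
  "xyz": [
    [0, 0, 0],
    [0, 0, 0],
    [0, 0, 0],
    [0, 0, 0],
    [0, 0, 0]
  ],
  "spin": [0, 0, 0, 0, 0],
  "jaw": 0
}}

```text
time: 16.6
tool_pos: [0.4052, -0.3177, 0.1919]
tool_rot: [3.141, 0.0, 1.431]
contact_force: [-0.2, -0.2, 0.6]
opening: 0.0458
grip_force: 0.0
```

Emit:
{"fn": "arm_command", "kwargs": {
  "xyz": [
    [0, 0, 15],
    [0, 0, 40],
    [0, 0, 40],
    [25, 10, 18],
    [35, 18, 0],
    [35, 18, 0],
    [35, 18, 0],
    [35, 18, 0],
    [30, 16, 0],
    [29, 16, 0],
    [0, 0, 0],
    [0, 0, 0]
  ],
  "spin": [0, 0, 0, 0, 0, 0, 0, 0, 0, 0, 0, 0],
  "jaw": 1
}}

```text
time: 17.8
tool_pos: [0.6293, -0.2032, 0.3041]
tool_rot: [-3.14, 0.0, 1.433]
contact_force: [-0.5, 0.4, 0.2]
opening: 0.0914
grip_force: 0.0
```

Emit:
{"fn": "arm_command", "kwargs": {
  "xyz": [
    [0, -1, -35],
    [0, 0, -45],
    [0, 0, -25],
    [0, 0, -11],
    [0, 0, 0],
    [0, 0, 0]
  ],
  "spin": [0, 0, 0, 0, 0, 0]
}}

```text
time: 18.4
tool_pos: [0.6294, -0.2054, 0.1903]
tool_rot: [3.139, 0.001, 1.431]
contact_force: [0.2, 1.3, 1.3]
opening: 0.0915
grip_force: 0.0
```

Emit:
{"fn": "arm_command", "kwargs": {
  "xyz": [
    [0, 0, 0],
    [0, 0, 0],
    [0, 0, 0],
    [0, 0, 0],
    [0, 0, 0],
    [0, 0, 0],
    [0, 0, 0],
    [0, 0, 0],
    [0, 0, 0],
    [0, 0, 0]
  ],
  "spin": [0, 0, 0, 0, 0, 0, 0, 0, 0, 0],
  "jaw": -1,
  "squeeze": 12
}}

```text
time: 19.4
tool_pos: [0.6292, -0.2047, 0.1888]
tool_rot: [3.141, -0.0, 1.431]
contact_force: [-1.0, 0.7, 0.0]
opening: 0.0448
grip_force: 12.0
```

Emit:
{"fn": "arm_command", "kwargs": {
  "xyz": [
    [0, 0, 15],
    [0, 0, 40],
    [0, 0, 40],
    [-10, -10, 15],
    [-24, -20, 0],
    [-30, -24, 0],
    [-30, -24, 0],
    [-26, -22, 0],
    [-14, -14, 0],
    [-10, -10, 0],
    [0, 0, 0],
    [0, 0, 0]
  ],
  "spin": [0, 0, 0, 0, 0, 0, 0, 0, 0, 0, 0, 0]
}}

```text
time: 20.6
tool_pos: [0.4853, -0.3285, 0.2988]
tool_rot: [3.141, -0.0, 1.431]
contact_force: [-0.3, 0.0, -0.6]
opening: 0.0449
grip_force: 12.0
```

```bash
python3 look.py tape green,.637,-.29,.012,.024
```

```text
20.65 [ 485.7 -328.2  298.7] [ 3.141 -0.     1.432]
green (2061, 'pct x', array([609.9, 654. ]), 'y', array([-303.7, -260.2]), 'rect', array([ 632.4, -281.7]), array([46., 46.]), 47.5, 'circ', array([ 633. , -282.1]))
```

View pics/w_tape.png

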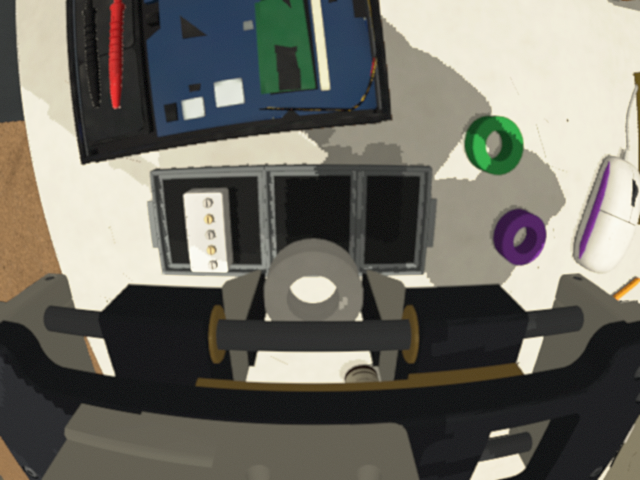

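Block (207,230) sits in the widest bay, and the tape hangs level over the middle bay. Lower it.

Emit:
{"fn": "arm_command", "kwargs": {
  "xyz": [
    [0, 0, -30],
    [0, 0, -40],
    [0, 0, -20],
    [0, 0, -8],
    [0, 0, -4],
    [0, 0, -4],
    [0, 0, 0]
  ],
  "spin": [0, 0, 0, 0, 0, 0, 0]
}}

```text
time: 21.35
tool_pos: [0.4856, -0.3287, 0.1933]
tool_rot: [3.14, 0.001, 1.432]
contact_force: [0.4, 0.1, -0.1]
opening: 0.0447
grip_force: 12.0
```

Emit:
{"fn": "arm_command", "kwargs": {
  "xyz": [
    [0, 0, 0],
    [0, 0, 0],
    [0, 0, 0],
    [0, 0, 0],
    [0, 0, 0]
  ],
  "spin": [0, 0, 0, 0, 0],
  "jaw": 0.35
}}

```text
time: 21.85
tool_pos: [0.4852, -0.3287, 0.1929]
tool_rot: [3.141, 0.0, 1.431]
contact_force: [-0.0, -0.6, -0.2]
opening: 0.0621
grip_force: 0.0
```

Emit:
{"fn": "arm_command", "kwargs": {
  "xyz": [
    [0, 0, 15],
    [0, 0, 40],
    [0, 0, 40],
    [0, -10, 20],
    [5, -30, 5],
    [6, -35, 0],
    [6, -35, 0],
    [5, -30, 0],
    [2, -17, 0],
    [0, 0, 0],
    [0, 0, 0]
  ],
  "spin": [0, 0, 0, 0, 0, 0, 0, 0, 0, 0, 0],
  "jaw": 0.7
}}

```text
time: 22.95
tool_pos: [0.509, -0.4854, 0.3122]
tool_rot: [-3.141, -0.001, 1.431]
contact_force: [-0.6, 0.5, -0.4]
opening: 0.0784
grip_force: 0.0
```

```bash
python3 look.py bot cap,.509,-.487,.06,.078 body,.509,-.487,.045,.063 tape,.485,-.328,.016,.028 block,.406,-.317,.016,.032; python3 - <<'E'
from cell import *
from h import *
c=read_camera("side"); P=cloud(c); np.savez("pics/s2.npz",**c); print(blob(P,.509,-.487,.060,.078))
E
```

```text
23.0 [ 509.2 -484.9  312.4] [-3.141e+00 -1.000e-03  1.431e+00]
cap (1062, 'pct x', array([496.7, 518.3]), 'y', array([-495.6, -473.5]), 'rect', array([ 507.3, -484.6]), array([23.2, 22.8]), 57.7, 'circ', array([ 507.3, -485. ]))
body (551, 'pct x', array([493.1, 521.7]), 'y', array([-491. , -470.7]), 'rect', array([ 508.1, -480.6]), array([21.3, 29.4]), 81.7, 'circ', array([ 507.4, -484.7]))
tape (2129, 'pct x', array([462.6, 505.9]), 'y', array([-350.8, -308.8]), 'rect', array([ 483.7, -329.9]), array([42.2, 46.1]), 78.2, 'circ', array([ 484.4, -328.3]))
block (2835, 'pct x', array([388. , 422.2]), 'y', array([-350.6, -289.4]), 'rect', array([ 404.6, -319.7]), array([62.3, 31.2]), 81.8, 'circ', array([ 404.3, -320. ]))
(174, 'pct x', array([497.4, 520.4]), 'y', array([-497.4, -475.2]), 'rect', array([ 509.1, -486.8]), array([23. , 21.9]), 39.2, 'circ', array([ 509.5, -485.9]))
```

View pics/w_bot.png

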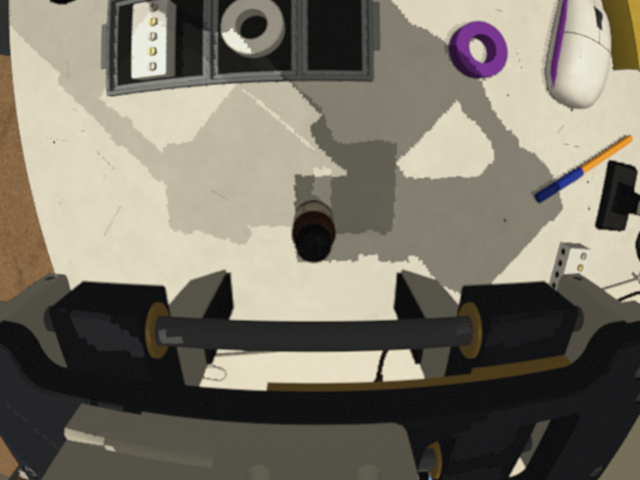

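Tape (252,25) and block (152,40) are in place, and the bottle cap (314,240) is centred between the fingers. Descend and grip.

Emit:
{"fn": "arm_command", "kwargs": {
  "xyz": [
    [-1, 0, -30],
    [0, 0, -40],
    [0, 0, -25],
    [0, 0, -12],
    [0, 0, 0],
    [0, 0, 0]
  ],
  "spin": [0, 0, 0, 0, 0, 0]
}}

```text
time: 23.65
tool_pos: [0.5087, -0.4857, 0.2074]
tool_rot: [3.14, 0.001, 1.432]
contact_force: [0.0, -0.6, 0.0]
opening: 0.078
grip_force: 0.0
```

Emit:
{"fn": "arm_command", "kwargs": {
  "xyz": [
    [0, 0, 0],
    [0, 0, 0],
    [0, 0, 0],
    [0, 0, 0],
    [0, 0, 0],
    [0, 0, 0],
    [0, 0, 0],
    [0, 0, 0],
    [0, 0, 0],
    [0, 0, 0]
  ],
  "spin": [0, 0, 0, 0, 0, 0, 0, 0, 0, 0],
  "jaw": -1,
  "squeeze": 12
}}

```text
time: 24.65
tool_pos: [0.5082, -0.4857, 0.2057]
tool_rot: [3.142, -0.0, 1.431]
contact_force: [0.4, 0.1, -0.0]
opening: 0.0308
grip_force: 12.0
```

Emit:
{"fn": "arm_command", "kwargs": {
  "xyz": [
    [0, 0, 15],
    [0, 0, 35],
    [0, 0, 40],
    [0, 10, 15],
    [8, 30, 0],
    [10, 35, 0],
    [10, 35, 0],
    [8, 25, 0],
    [3, 14, 0],
    [0, 0, 0],
    [0, 0, 0]
  ],
  "spin": [0, 0, 0, 0, 0, 0, 0, 0, 0, 0, 0]
}}

```text
time: 25.75
tool_pos: [0.547, -0.3372, 0.3109]
tool_rot: [3.141, 0.001, 1.431]
contact_force: [-0.9, 0.2, -1.2]
opening: 0.0308
grip_force: 12.0
```

```bash
python3 look.py bot2 tape,.485,-.328,.016,.028 cap,.547,-.336,.16,.185
```

```text
25.8 [ 546.8 -337.8  310.8] [3.141e+00 1.000e-03 1.430e+00]
tape (2052, 'pct x', array([463.2, 506.7]), 'y', array([-349.6, -305.9]), 'rect', array([ 484.6, -328.3]), array([45.9, 45. ]), 74.0, 'circ', array([ 484.4, -327.9]))
cap (2998, 'pct x', array([523.3, 571.1]), 'y', array([-347.5, -322.4]), 'rect', array([ 546.1, -336.3]), array([23.5, 52.1]), 83.0, 'circ', array([ 546.9, -329.2]))
```

View pics/w_bot2.png

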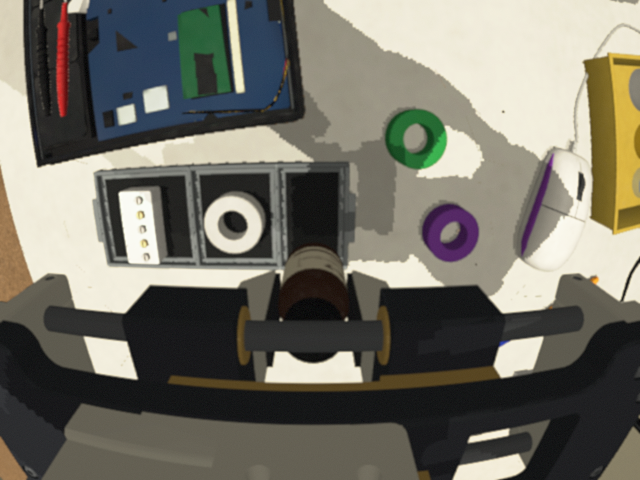

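Bottle hangs upright over the narrowest bay; tape (235,222) lies inside the middle bay. Lower, release, retreat.

Emit:
{"fn": "arm_command", "kwargs": {
  "xyz": [
    [0, 1, -30],
    [0, 0, -35],
    [0, 0, -20],
    [0, 0, -8],
    [0, 0, -4],
    [0, 0, -4],
    [0, 0, 0]
  ],
  "spin": [0, 0, 0, 0, 0, 0, 0]
}}

```text
time: 26.5
tool_pos: [0.5473, -0.3361, 0.2104]
tool_rot: [3.14, 0.001, 1.431]
contact_force: [0.3, 0.9, -1.2]
opening: 0.0309
grip_force: 12.0
```

Emit:
{"fn": "arm_command", "kwargs": {
  "xyz": [
    [0, 0, 0],
    [0, 0, 0],
    [0, 0, 0],
    [0, 0, 0],
    [0, 0, 0]
  ],
  "spin": [0, 0, 0, 0, 0],
  "jaw": 0.05
}}

```text
time: 27.0
tool_pos: [0.5472, -0.3356, 0.2099]
tool_rot: [3.141, 0.0, 1.431]
contact_force: [-0.4, -0.3, 0.2]
opening: 0.0482
grip_force: 0.0
```

Emit:
{"fn": "arm_command", "kwargs": {
  "xyz": [
    [0, 0, 15],
    [0, 0, 35],
    [0, 0, 40],
    [0, 0, 40],
    [-10, -10, 30],
    [-10, -30, 0],
    [-10, -30, 0],
    [-10, -30, 0],
    [0, -10, 0],
    [0, 0, 0],
    [0, 0, 0]
  ],
  "spin": [0, 0, 0, 0, 0, 0, 0, 0, 0, 0, 0]
}}

```text
time: 28.1
tool_pos: [0.5076, -0.4449, 0.37]
tool_rot: [3.141, -0.001, 1.432]
contact_force: [-0.4, 0.2, 0.0]
opening: 0.0482
grip_force: 0.0
```

```bash
python3 look.py fin cap,.547,-.336,.064,.08 tape,.485,-.328,.016,.028 block,.406,-.317,.016,.032; python3 - <<'E'
from cell import *
from h import *
c=read_camera("side"); P=cloud(c)
for n,a in dict(reel=(.431,.209,.027,.04),jar=(.505,.208,.042,.056),dark=(.632,.132,.013,.024),tin=(.525,.372,.013,.025),cap=(.547,-.336,.064,.08)).items(): print(n,blob(P,*a))
w=cv2.imread("pics/w_fin.png"); s=c["img"][150:350,220:420,::-1]
o=np.zeros((480,800,3),np.uint8); o[:300,:400]=cv2.resize(w,(400,300)); o[:400,400:]=cv2.resize(s,(400,400)); cv2.imwrite("pics/fin.png",o)
E
```

```text
28.15 [ 507.8 -444.5  370. ] [ 3.141e+00 -1.000e-03  1.432e+00]
cap (753, 'pct x', array([535.3, 557. ]), 'y', array([-346.8, -324.9]), 'rect', array([ 546.2, -336.1]), array([22.8, 23.7]), 64.5, 'circ', array([ 546.2, -335.8]))
tape (1564, 'pct x', array([462.7, 506.2]), 'y', array([-350.2, -306.5]), 'rect', array([ 484.4, -328.1]), array([45.2, 46.1]), 81.0, 'circ', array([ 484.3, -328.1]))
block (2178, 'pct x', array([387.8, 422.4]), 'y', array([-350.2, -289.1]), 'rect', array([ 404.6, -319.4]), array([62.3, 31.1]), 82.3, 'circ', array([ 404.8, -319.4]))
reel None
jar None
dark (162, 'pct x', array([606.3, 656.7]), 'y', array([105.3, 159.5]), 'rect', array([631.6, 132. ]), array([55.7, 50.9]), 88.1, 'circ', array([629.4, 133.7]))
tin None
cap (121, 'pct x', array([536.4, 558.9]), 'y', array([-347.9, -325.3]), 'rect', array([ 547.8, -336.9]), array([21.7, 22.7]), 37.7, 'circ', array([ 547.7, -336.3]))
```

View pics/fin.png

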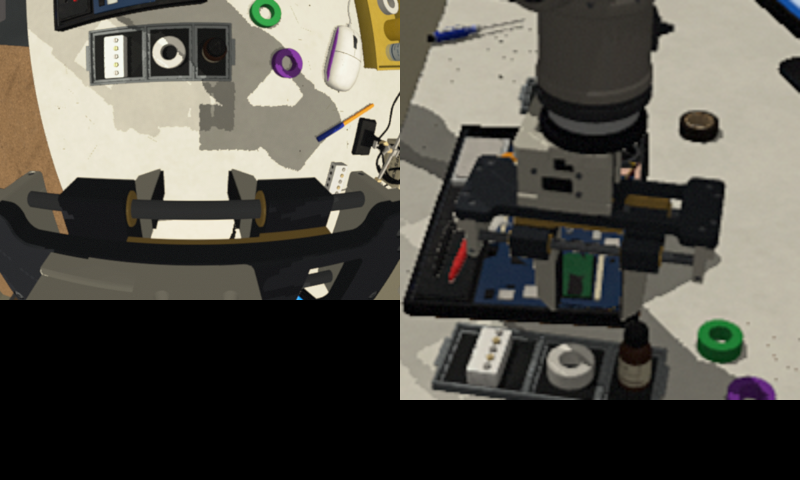

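Tray_three is correct (block, tape and upright bottle). The arm hides tray_two, so I'll move back over the middle to check it.

Emit:
{"fn": "arm_command", "kwargs": {
  "xyz": [
    [0, 20, 30],
    [0, 35, 5],
    [0, 40, 0],
    [0, 40, 0],
    [0, 40, 0],
    [0, 40, 0],
    [0, 40, 0],
    [0, 40, 0],
    [0, 40, 0],
    [0, 40, 0],
    [0, 40, 0],
    [0, 40, 0],
    [0, 30, 0],
    [0, 15, 0],
    [0, 0, 0],
    [0, 0, 0],
    [0, 0, 0]
  ],
  "spin": [0, 0, 0, 0, 0, 0, 0, 0, 0, 0, 0, 0, 0, 0, 0, 0, 0]
}}

```text
time: 29.9
tool_pos: [0.5073, 0.0533, 0.4047]
tool_rot: [3.141, 0.0, 1.43]
contact_force: [-0.4, 0.6, 0.1]
opening: 0.0484
grip_force: 0.0
```

```bash
python3 look.py fin2 reel,.431,.209,.027,.04 jar,.505,.208,.042,.058 dark,.63,.134,.012,.024 tin,.523,.367,.012,.026
```

```text
29.95 [507.3  53.2 404.7] [3.142 0.    1.43 ]
reel (2102, 'pct x', array([406.1, 455.6]), 'y', array([182.9, 232.1]), 'rect', array([430.7, 207.8]), array([52. , 52.9]), 82.7, 'circ', array([431. , 207.6]))
jar (1948, 'pct x', array([483.5, 525.8]), 'y', array([185.4, 227.6]), 'rect', array([504.7, 207. ]), array([45. , 44.8]), 9.8, 'circ', array([504.6, 207.1]))
dark (1345, 'pct x', array([604.1, 655.2]), 'y', array([109.4, 159.8]), 'rect', array([630.1, 134.4]), array([52.2, 53. ]), 87.1, 'circ', array([629.7, 133.1]))
tin None
```

View pics/w_fin2.png

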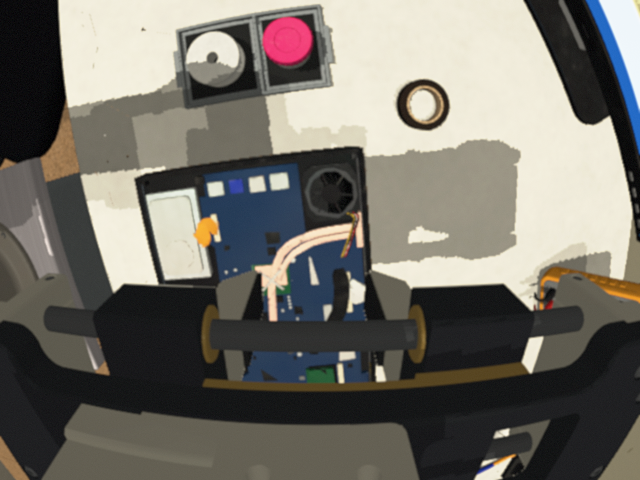

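The reel (215,60) and jar (288,42) sit in their own bays, and the dark tape (423,104) hasn't moved. Handing in.

```bash
python3 -c "
from cell import *
print(hand_in())"
```

```text
the job is handed in; nothing more can be done
None
```

I handed the job in at about 30 s of the 128 s allowed: camera checks showed all five items standing in their own bays and the dark tape unmoved; the tin was not in the last view, but it was never touched.

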